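# Stand the reagents in their spill trays

### The job

Stand each of the four white reagent containers upright in the empty grey spill tray that matches the shape and size of its base, flat on the tray's floor inside the rim: the wide jar in the large round tray, the slim bottle in the small round one, the square bottle in the square one, the oblong pack in the oblong one. Set them down gently, without dropping or tipping any, and leave the rack of blood tubes and the timer where they stand.

Things in the scene. Friction and masses are not known exactly. Their poses are not given: they have to be found in the camera images.
- wide_jar: Wide round reagent jar, 58 mm diameter, straight body up to 58 mm, cap (52 mm diameter) up to 75 mm high, about 200 g. Pale beige-grey cap(s) on top. White plastic with a paper label band, standing on the bench. Origin: centre of its underside; z up.
- slim_bottle: Slim round reagent bottle, 34 mm diameter, straight body up to 68 mm, cap (24 mm diameter) up to 92 mm high, about 90 g. Pale beige-grey cap(s) on top. White plastic with a paper label band, standing on the bench. Origin: centre of its underside; z up.
- square_bottle: Square reagent bottle, base 52 x 52 mm with sides along its x and y axes, straight body up to 66 mm, round cap (32 mm diameter) up to 84 mm high, about 220 g. Pale beige-grey cap(s) on top. White plastic with a paper label band, standing on the bench. Origin: centre of its underside; z up.
- oblong_pack: Oblong reagent pack, base 84 mm (its x axis) by 34 mm (its y axis), straight body up to 62 mm, two small round caps side by side up to 74 mm high, about 200 g. Pale beige-grey cap(s) on top. White plastic with a paper label band, standing on the bench. Origin: centre of its underside; z up.
- wide_round_tray: Large round tray, 74 mm diameter inside the rim, made for the wide jar (8 mm play all round); fixed to the bench. Grey spill tray: the floor is 3 mm and the rim 9 mm above the bench, the rim 3 mm thick. Origin: centre of its underside, on the bench; z up.
- small_round_tray: Small round tray, 50 mm diameter inside the rim, made for the slim bottle (8 mm play all round); fixed to the bench. Grey spill tray: the floor is 3 mm and the rim 9 mm above the bench, the rim 3 mm thick. Origin: centre of its underside, on the bench; z up.
- square_tray: Square tray, 68 x 68 mm inside the rim, sides along its x and y axes, made for the square bottle (8 mm play all round); fixed to the bench. Grey spill tray: the floor is 3 mm and the rim 9 mm above the bench, the rim 3 mm thick. Origin: centre of its underside, on the bench; z up.
- oblong_tray: Oblong tray, 100 mm (its x axis) by 50 mm (its y axis) inside the rim, made for the oblong pack (8 mm play all round); fixed to the bench. Grey spill tray: the floor is 3 mm and the rim 9 mm above the bench, the rim 3 mm thick. Origin: centre of its underside, on the bench; z up.
- tube_rack: Bystander, not to be disturbed: small white rack with six purple-capped blood tubes, 72 x 44 mm, 84 mm high, loose on the bench between the containers and trays. Origin: centre of its underside; z up.
- timer: Bystander, not to be disturbed: flat white lab timer, 58 x 58 mm, 20 mm high, with a greenish display, loose on the bench. Origin: centre of its underside; z up.

How it is judged:
At the end, for the whole second after the job is handed in: Each container stands in its own matching tray, released and at rest: centre within 13 mm of the tray's centre, base less than 6 mm above the tray's underside (so on the floor, not on the rim), upright within 0.06 rad; tube rack and timer within 3 cm of where they started (horizontal distance between wide_jar and wide_round_tray below 0.013 m and z of wide_jar in the frame of wide_round_tray below 0.006 m and angle between each of wide_jar, slim_bottle, square_bottle, oblong_pack's own z axis and vertical below 0.06 rad and linear speed of each of wide_jar, slim_bottle, square_bottle, oblong_pack below 0.02 m/s and contact force between each of wide_jar, slim_bottle, square_bottle, oblong_pack and the fingers below 0.1 N and horizontal distance between slim_bottle and small_round_tray below 0.013 m and z of slim_bottle in the frame of small_round_tray below 0.006 m and horizontal distance between square_bottle and square_tray below 0.013 m and z of square_bottle in the frame of square_tray below 0.006 m and horizontal distance between oblong_pack and oblong_tray below 0.013 m and z of oblong_pack in the frame of oblong_tray below 0.006 m and distance of each of tube_rack, timer from where it was at the start of the episode below 0.03 m); the robot touches nothing.
It fails at once if the tube rack is shifted by more than 3 cm (distance of tube_rack from where it was at the start of the episode above 0.03 m).
It fails at once if the timer is shifted by more than 3 cm (distance of timer from where it was at the start of the episode above 0.03 m).
It fails at once if a container is tipped over (more than 40 degrees) (angle between any of wide_jar, slim_bottle, square_bottle, oblong_pack's own z axis and vertical above 0.7 rad).
It fails at once if a container is dropped or thrown: falling freely with its base more than 4 cm above the bench ((height (world z) of wide_jar above 0.04 m and contact force between wide_jar and the fingers below 0.2 N and linear speed of wide_jar above 0.35 m/s) or (height (world z) of slim_bottle above 0.04 m and contact force between slim_bottle and the fingers below 0.2 N and linear speed of slim_bottle above 0.35 m/s) or (height (world z) of square_bottle above 0.04 m and contact force between square_bottle and the fingers below 0.2 N and linear speed of square_bottle above 0.35 m/s) or (height (world z) of oblong_pack above 0.04 m and contact force between oblong_pack and the fingers below 0.2 N and linear speed of oblong_pack above 0.35 m/s)).
It also fails if it takes over 120 s, if anything falls off the work surface, if the arm or the gripper's body presses on something with over 40 N, if the wrist force passes 120 N, or if a joint passes its speed limit or range.

### The arm

A 6-joint arm with a two-finger parallel gripper is mounted at the origin on the work surface. World frame = base frame: x ahead of the robot, y to its left, z up, the work surface at z = 0. Lengths are in m, angles in rad, forces in N, time in s.
With the tool pointing down it reaches from about 0.275 to 0.85 m from the base axis. Payload 5.2 kg.
Tool frame: the origin (TCP) lies midway between the tips of the shut fingers; the grasp point (between the pads) lies 19 mm behind it (grip_depth is the distance from the TCP to the grasp point, in m); z points along the fingers, y is the line along which they close (so a half turn about z gives the same grasp; the last joint's range is limited). The gripper opens to 85 mm and grips with 20 to 120 N. Pads are 22 mm wide; open, the fingers measure 114 mm over their backs; the gripper's body (76 mm by 85 mm) begins 54 mm behind the grasp point. The pads swing forward as they close: fully open they stand 13 mm farther back than shut.
Start: joints at [0.951, 0.259, 1.535, -0, 1.348, -0.203], TCP at [0.223, 0.503, 0.231] pointing down, gripper open.
Joint ranges: [-3.14, 3.14], [-0.91, 2.08], [0.19, 2.58], [-1.22, 4.36], [0.22, 2.71], [-3.12, 3.12]. Speed limits (rad/s): [2.57, 2.57, 3.14, 3.14, 3.14, 3.14].

### API

Orientations are given as a rotation vector (axis times angle).
In Python, from plant import observe, grab_frame, camera_info, sign_off, grip_depth gives the robot as it stands. The module is installed in compiled form; this text tells all that it offers.
- The arm moves only by the tool send_rows, never from a script. Its argument "moves" is one flat list of numbers, 6 for each row, row after row: the shift along the world's x, y, z in m, then the turn, a rotation vector about the world's x, y, z in rad. In form: [tx, ty, tz, ax, ay, az, tx, ty, tz, ax, ay, az, ...]. A call has 1 to 20 rows; each row shifts and turns the commanded pose from where the row before left it; what a row does not reach is not made up. A row lasts 1/8 s, in which the tool goes at most 62.5 mm and 10.7 degrees, less where a joint would pass 70% of its speed; a pose out of reach is approached as far as the arm can. A call with a gripper value outside its range is refused whole. "claw" is the opening, from 0 (shut) to 1 (fully open), set as the call begins (left out, the last holds). The fingers move at their own pace and stop on an object; "force" is the grip in N (left out, the last holds). Time passes only in rows, so rows that do not move let the fingers close. It gives the time, the measured TCP pose, the force, the opening and the grip force at its end, in the units of the state.
- observe(): the state, without advancing time (a new reading comes with each control period).
- grab_frame(name): name is "scene" or "top" or "wrist"; returns (picture, depth): 400x640x3 uint8, blue, green, red; 400x640 float32, m along the optical axis (not along the pixel's ray), 0 where there is no reading.
- camera_info(name): a dict with "fx", "fy", "cx", "cy" (pixels), "R" (3x3) and "t" (3): a world point X has camera coordinates R X + t. Camera axes: x right, y down, z forward; pixel columns grow to the right and rows downward; lengths in m; the calibration is good to about 2 mm. A picture is of the moment at which its call begins: read the wrist's pose just before it. camera_info takes no time and is no camera call; for the wrist camera it gives the pose at the moment of the call.
- sign_off(): hands the job in; it is judged then, once.
The state is a dict: "clock": time; "q": joint angles; "joint_vel": joint speeds; "tau": joint torques, N m; "tool_pos": TCP position; "tcp_rot": TCP orientation; "wrist_force": force on the tool from outside, world axes, zero at the start; "torque": the same for the moment, N m; "width": opening from 0.0 (shut) to 1.0 (fully open); "grasp_force": force on a finger pad.
Only numpy, scipy, OpenCV 4.12 (cv2) and the standard library are available. Lean on these libraries where they do the work, as an engineer would, in place of code of your own. Each camera call takes 0.05 s, during which the arm holds its last target. There are 200 camera calls.

## Working session

There is one attempt and no reset: what is moved stays moved. The work goes in short steps, Python scripts to look and compute and a tool call to move; the robot and the scene stay as the last step left them, time stands still between calls to the robot, and variables do not carry over. Pictures are saved under pics/ and viewed, at most 14 in all, crops included, and the job is handed in when it is done.

Besides the shell and the picture viewer there is one more tool, called after "Emit:" by a JSON object that holds its "op" and its "data". send_rows: Moves the arm, as the interface text tells. Its arguments: {"type":"object","properties":{"moves":{"type":"array"},"claw":{"type":"number"},"force":{"type":"number"}},"required":["moves"]}

```bash
mkdir -p pics; python3 - <<'E'
from plant import *
import cv2,numpy as np
s=observe();print(s,grip_depth if not callable(grip_depth) else grip_depth())
for n in("top","scene"):
    im,d=grab_frame(n);cv2.imwrite(f"pics/{n}0.png",im);np.save(f"{n}0.npy",d)
    print(n,camera_info(n))
E
```

```text
{'clock': 0.0, 'q': array([ 9.51247502e-01,  2.59320919e-01,  1.53608771e+00,  8.85150789e-06,
        1.34800388e+00, -2.02810138e-01]), 'joint_vel': array([ 0.00049059, -0.00044035,  0.00060116, -0.00090278,  0.00051857,
        0.00102627]), 'tau': array([-1.09107168e-03, -4.46012950e+01, -2.90575272e+01, -3.77497017e-04,
        1.15612376e-02,  3.13629801e-05]), 'tool_pos': array([0.22229569, 0.50249546, 0.23048472]), 'tcp_rot': array([-6.49735593e-01, -3.07291747e+00,  2.61433124e-03]), 'wrist_force': array([-0.55609521, -0.01411406, -0.25228508]), 'torque': array([-0.05362915,  0.07038726, -0.00345514]), 'grasp_force': 0.0, 'width': 1.0038139766899878} 0.0187
top {'fx': 414.4822955872549, 'fy': 414.4822955872549, 'cx': 317.7055062597459, 'cy': 202.31428190482308, 'R': array([[ 0.01419948, -0.9997301 ,  0.01838739],
       [-0.99847958, -0.01515648, -0.05299811],
       [ 0.05326249, -0.01760689, -0.99842531]]), 't': array([-0.03370207,  0.50117896,  1.121152  ])}
scene {'fx': 397.2184336771105, 'fy': 397.2184336771105, 'cx': 320.7382266862126, 'cy': 204.4380990753077, 'R': array([[ 0.77513889,  0.63157394,  0.01655489],
       [ 0.42363287, -0.50013343, -0.75524946],
       [-0.46871622,  0.59243642, -0.65522835]]), 't': array([-0.40814126, -0.19728673,  1.42776009])}
```

View pics/top0.png

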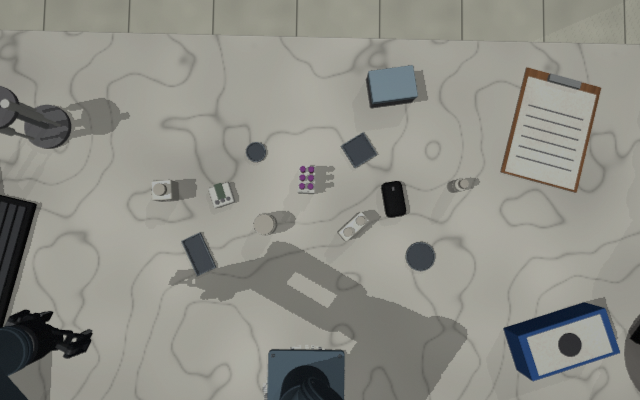

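View pics/scene0.png

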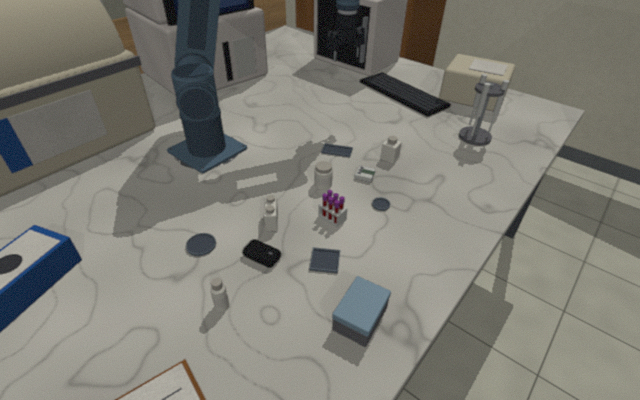

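```bash
cat >h.py <<'E'
import cv2,numpy as np
from plant import *
def world(d,c):
    v,u=np.mgrid[:d.shape[0],:d.shape[1]]
    P=np.dstack([(u-c["cx"])/c["fx"]*d,(v-c["cy"])/c["fy"]*d,d])
    return (P-c["t"])@c["R"]
def pix2plane(uv,z,c):
    uv=np.atleast_2d(uv).astype(float)
    r=np.c_[(uv[:,0]-c["cx"])/c["fx"],(uv[:,1]-c["cy"])/c["fy"],np.ones(len(uv))]@c["R"]
    o=-c["R"].T@c["t"]
    return o+r*((z-o[2])/r[:,2])[:,None]
def proj(X,c):
    p=np.atleast_2d(X)@c["R"].T+c["t"]
    return np.c_[p[:,0]/p[:,2]*c["fx"]+c["cx"],p[:,1]/p[:,2]*c["fy"]+c["cy"]]
def rect(xy):
    c,(w,h),a=cv2.minAreaRect((np.asarray(xy)*1000).astype(np.float32))
    if w<h: w,h,a=h,w,a+90
    return f"c=({c[0]:.1f},{c[1]:.1f}) {w:.1f}x{h:.1f} long-axis {((a+90)%180)-90:.1f}deg"
E
python3 - <<'E'
from h import *
c=camera_info("top");im=cv2.imread("pics/top0.png");W=world(np.load("top0.npy"),c)
print("bench z",np.median(W[140:280,140:480,2]))
n,l,st,ce=cv2.connectedComponentsWithStats((W[...,2]>.012).astype(np.uint8))
for i in range(1,n):
    x,y,w,h,a=st[i]
    if a>30 and 130<x<490 and 60<y<285 and a<3000:
        P=W[l==i];zt=P[:,2].max();print("obj",ce[i].round(),a,"zmax",zt.round(3),"all",rect(P[:,:2]),"| top",rect(P[P[:,2]>.5*zt][:,:2]), "| body", rect(P[(P[:,2]>zt-.035)&(P[:,2]<zt-.008)][:,:2]) if ((P[:,2]>zt-.035)&(P[:,2]<zt-.008)).sum()>5 else '')
for nm,(u,v) in dict(small=(257,152),square=(358,150),oblong=(199,254),large=(420,256)).items():
    g=im[v-28:v+28,u-28:u+28].max(2);m=(g<95).astype(np.uint8)
    n,l,st,ce=cv2.connectedComponentsWithStats(m);k=l==l[28,28]
    cn=max(cv2.findContours(k.astype(np.uint8),0,cv2.CHAIN_APPROX_NONE)[0],key=len)[:,0]+[u-28,v-28]
    X=pix2plane(cn,.009,c)
    print("tray",nm,k.sum(),rect(X[:,:2]),"centroid",(pix2plane(np.argwhere(k)[:,::-1]+[u-28,v-28],.006,c).mean(0)*1000).round(1))
cv2.imwrite("pics/crop.png",cv2.resize(im[130:285,140:480],None,fx=2.35,fy=2.35,interpolation=cv2.INTER_CUBIC))
E
```

```text
bench z 0.0004874199037951839
obj [391.  86.] 1741 zmax 1.147 all c=(680.9,-108.5) 501.1x142.9 long-axis -39.0deg | top c=(441.2,-6.4) 0.0x0.0 long-axis 0.0deg | body 
obj [306. 179.] 458 zmax 1.147 all c=(519.0,5.8) 155.9x42.8 long-axis 0.8deg | top c=(441.2,-6.4) 0.0x0.0 long-axis 0.0deg | body 
obj [458. 185.] 224 zmax 1.147 all c=(505.9,-206.8) 420.0x33.5 long-axis -76.7deg | top c=(441.2,-6.4) 0.0x0.0 long-axis 0.0deg | body 
obj [164. 190.] 540 zmax 1.147 all c=(499.9,200.4) 425.8x59.2 long-axis 82.1deg | top c=(441.2,-6.4) 0.0x0.0 long-axis 0.0deg | body 
obj [393. 199.] 735 zmax 1.147 all c=(495.6,-130.8) 264.3x97.4 long-axis -79.8deg | top c=(441.2,-6.4) 0.0x0.0 long-axis 0.0deg | body 
obj [221. 194.] 472 zmax 1.147 all c=(501.0,131.1) 290.8x73.2 long-axis 80.6deg | top c=(441.2,-6.4) 0.0x0.0 long-axis 0.0deg | body 
obj [265. 224.] 409 zmax 1.147 all c=(430.2,70.7) 145.0x56.8 long-axis 76.7deg | top c=(441.2,-6.4) 0.0x0.0 long-axis 0.0deg | body 
obj [353. 226.] 451 zmax 1.147 all c=(429.3,-87.5) 150.4x65.6 long-axis -74.8deg | top c=(441.2,-6.4) 0.0x0.0 long-axis 0.0deg | body 
tray small 299 c=(638.3,147.2) 52.3x50.1 long-axis -89.0deg centroid [640.1 147.    6. ]
tray square 664 c=(648.2,-138.1) 73.2x72.9 long-axis -57.6deg centroid [ 649.8 -138.4    6. ]
tray oblong 795 c=(356.4,294.2) 104.5x57.6 long-axis 26.0deg centroid [356.5 295.9   6. ]
tray large 636 c=(359.5,-309.7) 77.1x76.1 long-axis 45.7deg centroid [ 359.  -310.2    6. ]
```

View pics/crop.png

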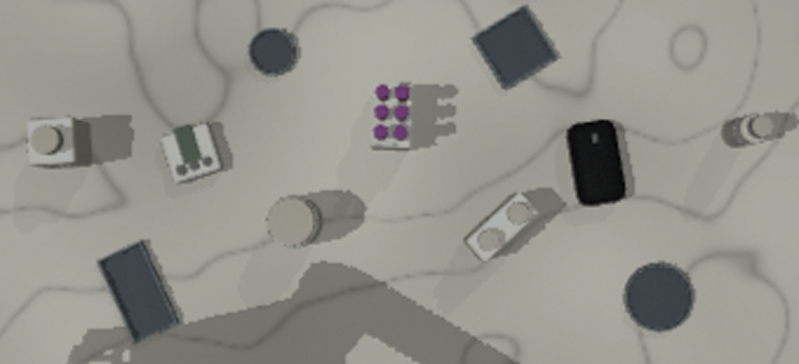

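```bash
python3 - <<'E'
from h import *
c=camera_info("top");d=np.load("top0.npy");W=world(d,c)
n,l,st,ce=cv2.connectedComponentsWithStats(((W[...,2]>.012)&(d>0)).astype(np.uint8))
for i in range(1,n):
    x,y,w,h,a=st[i]
    if a>30 and 130<x<490 and 100<y<285 and a<3000:
        P=W[l==i]*1000;zt=np.percentile(P[:,2],97);print("obj",ce[i].round(),a,"ztop",zt.round(0))
        for lo,hi in((zt-5,zt+5),(zt-24,zt-7),(zt*.5,zt+9),(12,99)):
            Q=P[(P[:,2]>lo)&(P[:,2]<hi)]
            if len(Q)>8: print("   z",int(lo),int(hi),len(Q),Q[:,:2].mean(0).round(1),rect(Q[:,:2]/1000))
E
```

```text
obj [306. 179.] 457 ztop 87.0
   z 81 91 132 [562.3   6.1] c=(562.6,5.9) 55.0x36.3 long-axis -5.1deg
   z 62 79 21 [562.2   3.5] c=(562.1,5.8) 57.9x33.8 long-axis -2.5deg
   z 43 95 376 [560.    5.9] c=(561.8,6.4) 70.1x42.7 long-axis 0.9deg
   z 12 99 457 [558.9   6. ] c=(561.1,6.4) 71.6x42.8 long-axis 0.8deg
obj [458. 185.] 223 ztop 94.0
   z 89 99 62 [ 552.3 -400.2] c=(552.1,-399.8) 21.6x21.1 long-axis 40.4deg
   z 70 87 53 [ 550.4 -392.3] c=(551.0,-395.3) 29.1x22.1 long-axis 17.5deg
   z 47 103 172 [ 550.4 -394.7] c=(550.2,-397.6) 33.2x27.5 long-axis 37.7deg
   z 12 99 223 [ 549.8 -393. ] c=(550.1,-397.3) 33.2x27.9 long-axis 37.7deg
obj [164. 190.] 537 ztop 86.0
   z 81 91 112 [525.1 382.1] c=(525.6,381.7) 30.7x29.2 long-axis 1.9deg
   z 62 79 259 [524.5 378.5] c=(525.5,381.8) 51.9x51.6 long-axis 5.6deg
   z 43 95 453 [524.4 377.2] c=(525.6,382.0) 53.3x52.9 long-axis -83.4deg
   z 12 99 537 [524.1 374.7] c=(525.5,382.2) 53.7x52.5 long-axis -85.3deg
obj [393. 199.] 733 ztop 33.0
   z 28 38 404 [ 513.5 -231.9] c=(514.8,-231.8) 84.4x50.3 long-axis 11.3deg
   z 9 26 185 [ 512.1 -225.8
[... 475 characters left out ...]
c=(519.7,238.6) 61.7x58.4 long-axis 19.6deg
obj [265. 224.] 406 ztop 79.0
   z 73 83 246 [440.6 114.1] c=(441.6,113.6) 49.1x48.9 long-axis -89.9deg
   z 54 71 74 [440.2 106.9] c=(441.7,113.0) 55.0x54.5 long-axis 1.2deg
   z 39 87 396 [440.4 111.4] c=(440.3,112.9) 58.3x54.5 long-axis 1.2deg
   z 12 99 406 [440.4 110.8] c=(440.4,112.5) 58.3x55.3 long-axis 1.2deg
obj [353. 226.] 447 ztop 76.0
   z 71 81 112 [ 437.9 -119.2] c=(438.3,-119.0) 64.5x22.1 long-axis -46.7deg
   z 52 69 289 [ 438.3 -118.8] c=(437.8,-119.3) 82.7x34.3 long-axis -46.9deg
   z 38 85 429 [ 438.3 -118.3] c=(437.8,-119.1) 83.1x34.6 long-axis -46.9deg
   z 12 99 447 [ 438.3 -117.7] c=(437.7,-119.0) 83.2x34.6 long-axis -46.9deg
```

Emit:
{"op": "send_rows", "data": {"moves": [0.038, -0.015, -0.006, 0, 0, 0.0644, 0.038, -0.015, -0.006, 0, 0, 0.0644, 0.038, -0.015, -0.006, 0, 0, 0.0644, 0.038, -0.015, -0.006, 0, 0, 0.0644, 0.038, -0.015, -0.006, 0, 0, 0.0644, 0.038, -0.015, -0.006, 0, 0, 0.0644, 0.038, -0.015, -0.006, 0, 0, 0.0644, 0.038, -0.015, -0.006, 0, 0, 0.0644, 0, 0, 0, 0, 0, 0, 0, 0, 0, 0, 0, 0], "claw": 1, "force": 30}}

```text
clock: 1.35
tool_pos: [0.5259, 0.3829, 0.1827]
tcp_rot: [0.153, -3.136, 0.0]
wrist_force: [0.6, -1.0, 0.1]
width: 1.003
grasp_force: 0.0
```

```bash
cat >>h.py <<'E'
def pose():
    s=observe();p=s["tool_pos"]*1000;M=cv2.Rodrigues(s["tcp_rot"])[0]
    print("t",round(s["clock"],2),"tcp",p.round(1),"closing",np.degrees(np.arctan2(M[1,1],M[0,1])).round(2),"z",M[:,2].round(3),"w",round(s["width"],3),"g",round(s["grasp_force"],1))
def shot(name,n="wrist",zs=((40,80),(8,200))):
    c=camera_info(n);im,d=grab_frame(n);cv2.imwrite(f"pics/{name}.png",im);np.savez(name,d=d,c=c)
    return im,d,c
E
python3 - <<'E'
from h import *
pose();im,d,c=shot("w1");W=world(d,c)
print(c["t"], -c["R"].T@c["t"]); print(proj([[.5255,.382,.084],[.5255,.382,0]],c))
E
```

```text
t 1.35 tcp [525.9 382.9 182.7] closing 95.58 z [-0.002 -0.    -1.   ] w 1.003 g 0.0
[-0.32963167 -0.56106427  0.17724008] [0.45593826 0.37550911 0.32554173]
[[319.48226187 196.91303492]
 [319.55811795 177.27656866]]
```

View pics/w1.png

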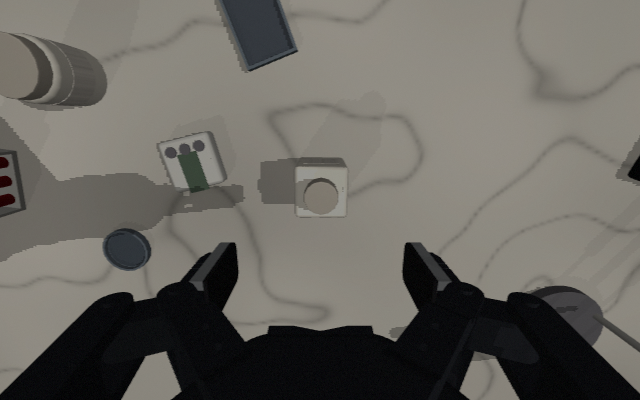

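Emit:
{"op": "send_rows", "data": {"moves": [0, -0.001, -0.035, 0, 0, 0, 0, 0, -0.035, 0, 0, 0, 0, 0, -0.035, 0, 0, 0, 0, 0, -0.025, 0, 0, 0, 0, 0, -0.015, 0, 0, 0, 0, 0, -0.01, 0, 0, 0, 0, 0, 0, 0, 0, 0]}}

```text
clock: 2.28
tool_pos: [0.5263, 0.3822, 0.0283]
tcp_rot: [0.155, -3.137, 0.0]
wrist_force: [-0.1, -0.8, 0.3]
width: 1.0
grasp_force: 0.0
```

Emit:
{"op": "send_rows", "data": {"moves": [0, 0, 0, 0, 0, 0, 0, 0, 0, 0, 0, 0, 0, 0, 0, 0, 0, 0, 0, 0, 0, 0, 0, 0, 0, 0, 0, 0, 0, 0, 0, 0, 0, 0, 0, 0], "claw": 0, "force": 30}}

```text
clock: 3.02
tool_pos: [0.5274, 0.3823, 0.0295]
tcp_rot: [-0.154, 3.136, 0.002]
wrist_force: [-0.8, 0.5, 6.2]
width: 0.603
grasp_force: 33.4
```

Emit:
{"op": "send_rows", "data": {"moves": [0, 0, 0.01, 0, 0, 0, 0, 0, 0.02, 0, 0, 0, 0, 0, 0.03, 0, 0, 0, 0, 0, 0.03, 0, 0, 0, 0, 0, 0.03, 0, 0, 0, 0.005, -0.022, 0.005, 0, 0, 0.026, 0.01, -0.04, 0, 0, 0, 0.05, 0.01, -0.045, 0, 0, 0, 0.05, 0.01, -0.045, 0, 0, 0, 0.05, 0.01, -0.045, 0, 0, 0, 0.05, 0.01, -0.045, 0, 0, 0, 0.05, 0.01, -0.045, 0, 0, 0, 0.05, 0.01, -0.045, 0, 0, 0, 0.05, 0.01, -0.045, 0, 0, 0, 0.05, 0.01, -0.04, 0, 0, 0, 0.05, 0.005, -0.02, 0, 0, 0, 0.025, 0.003, -0.005, 0, 0, 0, 0.023, 0, 0, 0, 0, 0, 0, 0, 0, 0, 0, 0, 0]}}

```text
clock: 5.4
tool_pos: [0.6293, -0.0588, 0.1532]
tcp_rot: [0.963, -2.99, -0.001]
wrist_force: [0.5, 0.4, -1.6]
width: 0.604
grasp_force: 32.6
```

```bash
python3 - <<'E'
from h import *
pose();im,d,c=shot("w2")
print(proj([[.649,-.138,.009]],c))
E
```

```text
t 5.4 tcp [629.3 -58.8 153.2] closing 125.71 z [-0.001  0.001 -1.   ] w 0.604 g 32.6
[[246.20174699 156.84601564]]
```

View pics/w2.png

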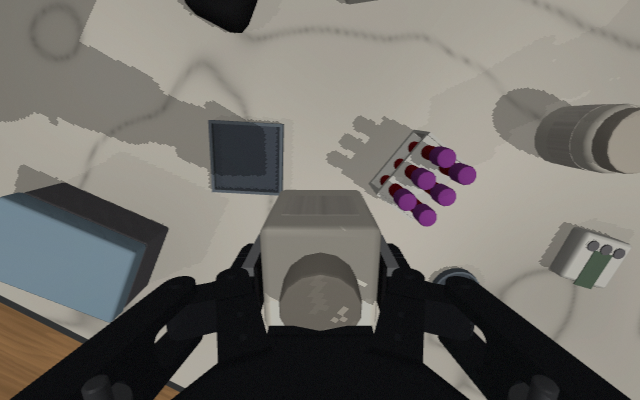

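```bash
python3 - <<'E'
from h import *
z=np.load("w2.npz",allow_pickle=True);c=z["c"].item();d=z["d"]
X=pix2plane([(208,121),(284,123),(285,194),(212,193)],.009,c)
print(rect(X[:,:2]),(X.mean(0)*1000).round(1))
for a,b in((0,1),(1,2),(2,3),(3,0)):
    e=X[b]-X[a];print(np.degrees(np.arctan2(e[1],e[0]))%90,np.hypot(*e[:2]))
W=world(d,c)[190:330,262:380].reshape(-1,3)
a=np.radians(125.7);y=np.array([np.cos(a),np.sin(a)]);x=np.array([y[1],-y[0]])
q=(W[:,:2]-[.6293,-.0588]);q=np.c_[q@x,q@y]*1000;k=(W[:,2]>.08)&(W[:,2]<.24)&(abs(q).max(1)<60)
for lo in np.arange(.08,.24,.01):
    m=k&(W[:,2]>=lo)&(W[:,2]<lo+.01)
    if m.sum()>20: print(round(lo,2),m.sum(),"x",np.percentile(q[m,0],[2,50,98]).round(1),"y",np.percentile(q[m,1],[2,98]).round(1))
E
```

```text
c=(650.6,-136.4) 77.7x74.1 long-axis -55.5deg [ 650.2 -135.9    9. ]
34.23477817714888 0.0752570994276315
34.48339618917107 0.07324220052502332
34.85983786754048 0.07767267096631758
32.61650413232101 0.0741184139912466
0.12 63 x [-27.  -26.8 -26.2] y [-23.1  21.9]
0.13 358 x [-27.2 -26.8 -25.8] y [-24.1  23. ]
0.14 388 x [-27.4 -27.  -25.8] y [-24.2  23. ]
0.15 523 x [-27.4 -27.  -25.8] y [-23.9  22.9]
0.16 628 x [-27.4 -27.  -25.9] y [-24.1  23. ]
0.17 840 x [-27.4 -26.8 -25.9] y [-23.9  22.8]
0.18 5188 x [-26.9 -18.   19.2] y [-25.3  24.9]
0.19 2707 x [-23.8 -14.8  17.8] y [-22.6  22.5]
0.2 4501 x [-16.3  -6.1   5.8] y [-14.8  13.6]
0.22 298 x [-11.8 -10.3  -9.3] y [-15.6  15. ]
0.23 72 x [-18.  -17.4 -16.5] y [-16.2  16. ]
```

Emit:
{"op": "send_rows", "data": {"moves": [0.005, -0.018, 0, 0, 0, -0.013, 0.008, -0.03, 0, 0, 0, -0.013, 0.006, -0.022, 0, 0, 0, 0, 0.002, -0.008, 0, 0, 0, 0, 0, 0, -0.02, 0, 0, 0, 0, 0, -0.03, 0, 0, 0, 0, 0, -0.03, 0, 0, 0, 0, 0, -0.02, 0, 0, 0, 0, 0, -0.008, 0, 0, 0, 0, 0, -0.005, 0, 0, 0, 0, 0, -0.003, 0, 0, 0, 0, 0, 0, 0, 0, 0]}}

```text
clock: 6.95
tool_pos: [0.6509, -0.1382, 0.0379]
tcp_rot: [-0.923, 3.002, -0.001]
wrist_force: [-1.0, 0.2, -2.4]
width: 0.603
grasp_force: 32.5
```

```bash
python3 - <<'E'
from h import *
pose();print(observe()["wrist_force"])
E
```

```text
t 6.95 tcp [ 650.9 -138.2   37.9] closing 124.17 z [ 0.001 -0.    -1.   ] w 0.603 g 32.5
[-0.96239114  0.22202146 -2.36784662]
```

Emit:
{"op": "send_rows", "data": {"moves": [0, 0.001, -0.002, 0, 0, 0, 0, 0, -0.002, 0, 0, 0, 0, 0, -0.001, 0, 0, 0, 0, 0, 0, 0, 0, 0]}}

```text
clock: 7.45
tool_pos: [0.6506, -0.1371, 0.0325]
tcp_rot: [-0.923, 3.003, 0.0]
wrist_force: [-1.1, 0.4, -0.2]
width: 0.604
grasp_force: 32.6
```

Emit:
{"op": "send_rows", "data": {"moves": [0, 0, 0, 0, 0, 0, 0, 0, 0, 0, 0, 0, 0, 0, 0, 0, 0, 0, 0, 0, 0, 0, 0, 0, 0, 0, 0.02, 0, 0, 0, 0, 0, 0.04, 0, 0, 0, 0, 0, 0.05, 0, 0, 0, 0, 0, 0.05, 0, 0, 0, 0, 0, 0, 0, 0, 0], "claw": 1}}

```text
clock: 8.57
tool_pos: [0.6534, -0.1381, 0.1982]
tcp_rot: [-0.921, 2.995, -0.01]
wrist_force: [0.8, -0.3, -0.4]
width: 0.998
grasp_force: 0.0
```

```bash
python3 - <<'E'
from h import *
pose();im,d,c=shot("w3");W=world(d,c)
for lo,hi in((.045,.075),(.078,.1)):
    k=(W[...,2]>lo)&(W[...,2]<hi)&(np.hypot(W[...,0]-.65,W[...,1]+.137)<.05)&(d>0);P=W[k];print(rect(P[:,:2]),np.percentile(P[:,2],[50,95]))
E
```

```text
t 8.57 tcp [ 653.4 -138.1  198.2] closing 124.18 z [ 0.01  -0.004 -1.   ] w 0.998 g 0.0
c=(650.1,-138.2) 52.5x52.0 long-axis 34.4deg [0.06876411 0.07017794]
c=(650.0,-138.4) 30.9x30.8 long-axis -78.3deg [0.08698822 0.08820356]
```

View pics/w3.png

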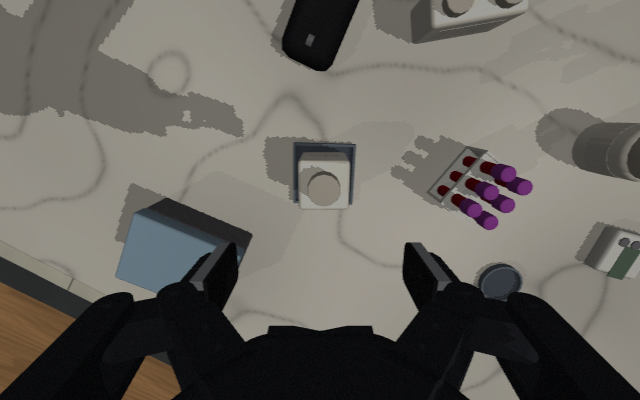

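Emit:
{"op": "send_rows", "data": {"moves": [-0.013, -0.0325, 0, 0, 0, -0.13, -0.013, -0.0325, 0, 0, 0, -0.13, -0.013, -0.0325, 0, 0, 0, -0.13, -0.013, -0.0325, 0, 0, 0, -0.13, -0.013, -0.0325, 0, 0, 0, -0.13, -0.013, -0.0325, 0, 0, 0, -0.13, -0.013, -0.0325, 0, 0, 0, -0.13, -0.011, -0.0325, 0, 0, 0, -0.13, 0, 0, 0, 0, 0, 0, 0, 0, 0, 0, 0, 0]}}

```text
clock: 9.88
tool_pos: [0.5482, -0.3962, 0.1906]
tcp_rot: [-0.689, -3.063, -0.003]
wrist_force: [0.6, -0.1, -0.2]
width: 1.003
grasp_force: 0.0
```

```bash
cat >>h.py <<'E'
def foot(W,d,x,y,r,bands):
    for lo,hi in bands:
        k=(W[...,2]>lo)&(W[...,2]<hi)&(np.hypot(W[...,0]-x,W[...,1]-y)<r)&(d>0);P=W[k]
        if len(P)>10: print(lo,hi,len(P),rect(P[:,:2]))
E
python3 - <<'E'
from h import *
pose();im,d,c=shot("w4");W=world(d,c)
foot(W,d,.5515,-.3985,.04,((.03,.06),(.06,.078),(.085,.105)))
E
```

```text
t 9.88 tcp [ 548.2 -396.2  190.6] closing 64.64 z [-0.002  0.003 -1.   ] w 1.003 g 0.0
0.03 0.06 183 c=(544.2,-396.6) 33.5x15.0 long-axis 64.5deg
0.06 0.078 387 c=(549.5,-399.6) 32.9x26.0 long-axis 64.3deg
0.085 0.105 526 c=(552.9,-400.7) 23.1x23.0 long-axis 26.4deg
```

Emit:
{"op": "send_rows", "data": {"moves": [0.004, -0.0035, 0, 0, 0, 0, 0, 0, -0.035, 0, 0, 0, 0, 0, -0.035, 0, 0, 0, 0, 0, -0.035, 0, 0, 0, 0, 0, -0.03, 0, 0, 0, 0, 0, -0.015, 0, 0, 0, 0, 0, -0.0085, 0, 0, 0, 0, 0, 0, 0, 0, 0]}}

```text
clock: 10.92
tool_pos: [0.553, -0.4006, 0.0341]
tcp_rot: [0.69, 3.064, -0.0]
wrist_force: [0.4, -0.3, -0.0]
width: 0.998
grasp_force: 0.0
```

Emit:
{"op": "send_rows", "data": {"moves": [0, 0, 0, 0, 0, 0, 0, 0, 0, 0, 0, 0, 0, 0, 0, 0, 0, 0, 0, 0, 0, 0, 0, 0, 0, 0, 0, 0, 0, 0, 0, 0, 0, 0, 0, 0, 0, 0, 0, 0, 0, 0, 0, 0, 0, 0, 0, 0], "claw": 0, "force": 25}}

```text
clock: 11.92
tool_pos: [0.553, -0.4009, 0.0346]
tcp_rot: [0.691, 3.064, -0.001]
wrist_force: [-1.0, 1.2, 5.1]
width: 0.386
grasp_force: 28.2
```

Emit:
{"op": "send_rows", "data": {"moves": [0, 0, 0.01, 0, 0, 0, 0, 0, 0.02, 0, 0, 0, 0, 0, 0.03, 0, 0, 0, 0, 0, 0.03, 0, 0, 0, 0, 0, 0.03, 0, 0, 0, 0.003, 0.02, 0.005, 0, 0, 0, 0.007, 0.04, 0, 0, 0, 0, 0.007, 0.045, 0, 0, 0, 0, 0.007, 0.045, 0, 0, 0, 0, 0.007, 0.045, 0, 0, 0, 0, 0.007, 0.045, 0, 0, 0, 0, 0.007, 0.045, 0, 0, 0, 0, 0.007, 0.045, 0, 0, 0, 0, 0.007, 0.045, 0, 0, 0, 0, 0.007, 0.045, 0, 0, 0, 0, 0.006, 0.035, 0, 0, 0, 0, 0.003, 0.018, 0, 0, 0, 0, 0, 0.005, 0, 0, 0, 0, 0, 0, 0, 0, 0, 0, 0, 0, 0, 0, 0, 0]}}

```text
clock: 14.42
tool_pos: [0.6276, 0.0761, 0.1588]
tcp_rot: [-0.693, -3.064, 0.001]
wrist_force: [-0.5, 0.9, -1.3]
width: 0.391
grasp_force: 27.6
```

```bash
python3 - <<'E'
from h import *
pose();im,d,c=shot("w5");W=world(d,c);p=observe()["tool_pos"]
uv=proj([[.639,.147,.009]],c)[0];print(uv)
foot(W,d,p[0],p[1],.03,((.13,.16),(.16,.195),(.2,.225)))
x,y=uv.astype(int);y0=max(0,y-70);x0=max(0,x-90);cv2.imwrite("pics/w5c.png",cv2.resize(im[y0:y+70,x0:x+90],None,fx=4,fy=4,interpolation=cv2.INTER_CUBIC));print(x0,y0)
E
```

```text
t 14.43 tcp [627.6  76.1 158.8] closing 64.5 z [-0. -0. -1.] w 0.391 g 27.6
[385.60081083 165.16557284]
0.13 0.16 766 c=(618.1,81.1) 33.2x13.3 long-axis 60.9deg
0.16 0.195 4177 c=(624.8,77.5) 58.3x28.9 long-axis 65.3deg
0.2 0.225 4934 c=(623.1,78.5) 55.4x24.8 long-axis 66.2deg
295 95
```

View pics/w5c.png

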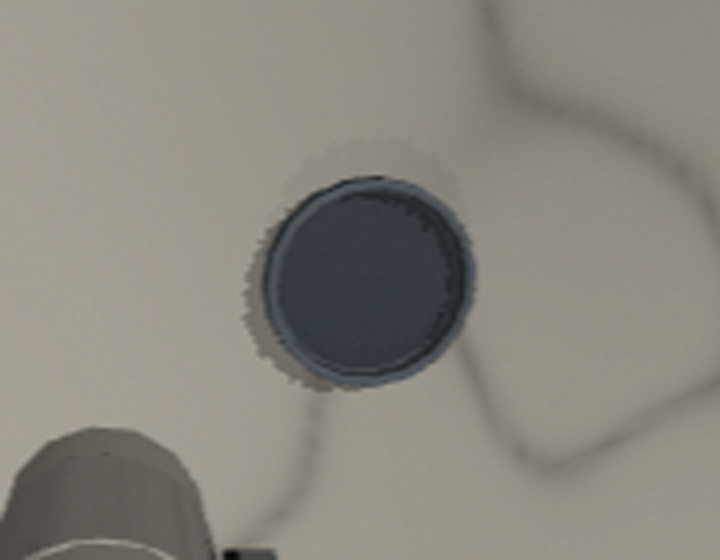

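Emit:
{"op": "send_rows", "data": {"moves": [0.003, 0.02, 0, 0, 0, 0, 0.006, 0.032, 0, 0, 0, 0, 0.003, 0.0195, 0, 0, 0, 0, 0, 0, -0.02, 0, 0, 0, 0, 0, -0.03, 0, 0, 0, 0, 0, -0.03, 0, 0, 0, 0, 0, -0.02, 0, 0, 0, 0, 0, -0.008, 0, 0, 0, 0, 0, -0.005, 0, 0, 0, 0, 0, -0.003, 0, 0, 0, 0, 0, 0, 0, 0, 0]}}

```text
clock: 15.85
tool_pos: [0.64, 0.149, 0.0434]
tcp_rot: [0.691, 3.064, 0.0]
wrist_force: [0.3, -0.1, -0.2]
width: 0.393
grasp_force: 27.6
```

```bash
python3 - <<'E'
from h import *
pose();print(observe()["wrist_force"])
E
```

```text
t 15.85 tcp [640.  149.   43.4] closing 64.59 z [ 0.001  0.    -1.   ] w 0.393 g 27.6
[ 0.2730203  -0.08411182 -0.23050799]
```

Need about 5–6 mm more.

Emit:
{"op": "send_rows", "data": {"moves": [-0.0005, -0.001, -0.002, 0, 0, 0, 0, 0, -0.002, 0, 0, 0, 0, 0, -0.001, 0, 0, 0, 0, 0, -0.0005, 0, 0, 0, 0, 0, 0, 0, 0, 0]}}

```text
clock: 16.48
tool_pos: [0.6392, 0.1479, 0.0376]
tcp_rot: [0.691, 3.065, -0.0]
wrist_force: [-0.8, -0.1, 1.9]
width: 0.39
grasp_force: 27.8
```

Emit:
{"op": "send_rows", "data": {"moves": [0, 0, 0, 0, 0, 0, 0, 0, 0, 0, 0, 0, 0, 0, 0, 0, 0, 0, 0, 0, 0, 0, 0, 0, 0, 0, 0, 0, 0, 0, 0, 0, 0.02, 0, 0, 0, 0, 0, 0.04, 0, 0, 0, 0, 0, 0.05, 0, 0, 0, 0, 0, 0.05, 0, 0, 0, 0, 0, 0, 0, 0, 0, 0, 0, 0, 0, 0, 0], "claw": 1}}

```text
clock: 17.85
tool_pos: [0.6387, 0.1479, 0.1969]
tcp_rot: [-0.691, -3.064, 0.0]
wrist_force: [-0.4, 0.8, -1.0]
width: 0.999
grasp_force: 0.0
```

```bash
python3 - <<'E'
from h import *
pose();im,d,c=shot("w6");W=world(d,c)
foot(W,d,.639,.148,.035,((.03,.06),(.062,.08),(.088,.11)))
x,y=proj([[.639,.147,.03]],c)[0].astype(int)
cv2.imwrite("pics/w6c.png",cv2.resize(im[max(0,y-70):y+70,x-90:x+90],None,fx=3,fy=3))
E
```

```text
t 17.85 tcp [638.7 147.9 196.9] closing 64.58 z [-0.001 -0.    -1.   ] w 0.999 g 0.0
0.03 0.06 166 c=(630.2,151.3) 33.7x14.9 long-axis 67.2deg
0.062 0.08 369 c=(635.8,149.1) 33.0x26.2 long-axis 67.9deg
0.088 0.11 522 c=(639.1,147.7) 23.1x22.8 long-axis 82.3deg
```

View pics/w6c.png

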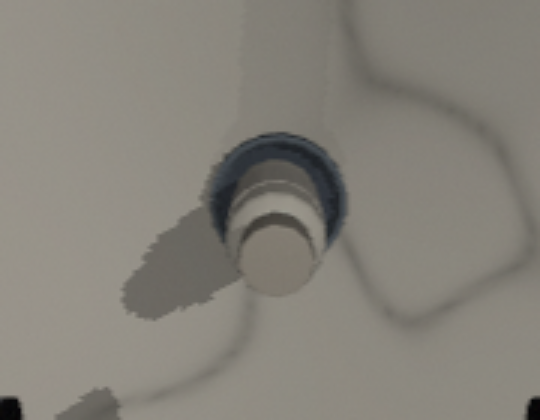

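Emit:
{"op": "send_rows", "data": {"moves": [-0.02, -0.003, 0, 0, 0, 0, -0.036, -0.007, 0, 0, 0, 0, -0.036, -0.007, 0, 0, 0, 0, -0.036, -0.007, 0, 0, 0, 0, -0.036, -0.006, 0, 0, 0, 0, -0.034, -0.005, 0, 0, 0, 0, 0, 0, 0, 0, 0, 0, 0, 0, 0, 0, 0, 0]}}

```text
clock: 18.9
tool_pos: [0.4414, 0.1129, 0.1967]
tcp_rot: [-0.691, -3.064, 0.0]
wrist_force: [0.2, 0.1, 0.4]
width: 1.0
grasp_force: 0.0
```

```bash
python3 - <<'E'
from h import *
pose();im,d,c=shot("w7");W=world(d,c)
foot(W,d,.441,.113,.045,((.03,.052),(.052,.064),(.07,.09)))
E
```

```text
t 18.9 tcp [441.4 112.9 196.7] closing 64.58 z [-0.001  0.    -1.   ] w 1.0 g 0.0
0.03 0.052 145 c=(423.3,121.0) 54.9x20.2 long-axis 68.0deg
0.052 0.064 320 c=(431.6,118.3) 56.3x36.2 long-axis 64.6deg
0.07 0.09 2091 c=(440.9,114.2) 51.3x50.6 long-axis 25.7deg
```

Emit:
{"op": "send_rows", "data": {"moves": [0, 0.0005, -0.03, 0, 0, 0, 0, 0, -0.04, 0, 0, 0, 0, 0, -0.04, 0, 0, 0, 0, 0, -0.03, 0, 0, 0, 0, 0, -0.02, 0, 0, 0, 0, 0, -0.01, 0, 0, 0, 0, 0, -0.004, 0, 0, 0, 0, 0, 0, 0, 0, 0]}}

```text
clock: 19.95
tool_pos: [0.4417, 0.1134, 0.0235]
tcp_rot: [0.691, 3.064, 0.0]
wrist_force: [0.1, -1.1, -0.3]
width: 1.005
grasp_force: 0.0
```

Emit:
{"op": "send_rows", "data": {"moves": [0, 0, 0, 0, 0, 0, 0, 0, 0, 0, 0, 0, 0, 0, 0, 0, 0, 0, 0, 0, 0, 0, 0, 0, 0, 0, 0, 0, 0, 0, 0, 0, 0, 0, 0, 0], "claw": 0, "force": 30}}

```text
clock: 20.7
tool_pos: [0.4418, 0.1135, 0.0242]
tcp_rot: [0.691, 3.063, 0.001]
wrist_force: [-0.4, -0.5, 5.9]
width: 0.673
grasp_force: 31.8
```

Emit:
{"op": "send_rows", "data": {"moves": [0, 0, 0.01, 0, 0, 0, 0, 0, 0.02, 0, 0, 0, 0, 0, 0.03, 0, 0, 0, 0, 0, 0.03, 0, 0, 0, 0, 0, 0.03, 0, 0, 0, -0.004, -0.02, 0, 0, 0, 0, -0.007, -0.035, 0, 0, 0, 0, -0.009, -0.045, 0, 0, 0, 0, -0.009, -0.045, 0, 0, 0, 0, -0.009, -0.045, 0, 0, 0, 0, -0.009, -0.045, 0, 0, 0, 0, -0.009, -0.045, 0, 0, 0, 0, -0.007, -0.035, 0, 0, 0, 0, -0.004, -0.02, 0, 0, 0, 0, -0.002, -0.008, 0, 0, 0, 0, 0, 0, 0, 0, 0, 0, 0, 0, 0, 0, 0, 0]}}

```text
clock: 22.82
tool_pos: [0.3721, -0.2286, 0.1433]
tcp_rot: [-0.69, -3.065, -0.001]
wrist_force: [0.4, -0.5, -2.2]
width: 0.67
grasp_force: 32.8
```

```bash
python3 - <<'E'
from h import *
pose();im,d,c=shot("w8");W=world(d,c);p=observe()["tool_pos"]
uv=proj([[.3593,-.310,.009]],c)[0];print(uv)
foot(W,d,p[0],p[1],.045,((.12,.15),(.15,.175)))
x,y=uv.astype(int);y0=max(0,y-70);x0=max(0,x-90);cv2.imwrite("pics/w8c.png",cv2.resize(im[y0:y+70,x0:x+90],None,fx=4,fy=4,interpolation=cv2.INTER_CUBIC));print(x0,y0)
E
```

```text
t 22.82 tcp [ 372.1 -228.6  143.3] closing 64.63 z [-0.     0.001 -1.   ] w 0.67 g 32.8
[244.55678383 209.04632885]
0.12 0.15 958 c=(351.7,-219.6) 51.4x16.2 long-axis 64.1deg
0.15 0.175 2862 c=(356.1,-221.5) 84.7x25.5 long-axis 63.8deg
154 139
```

View pics/w8c.png

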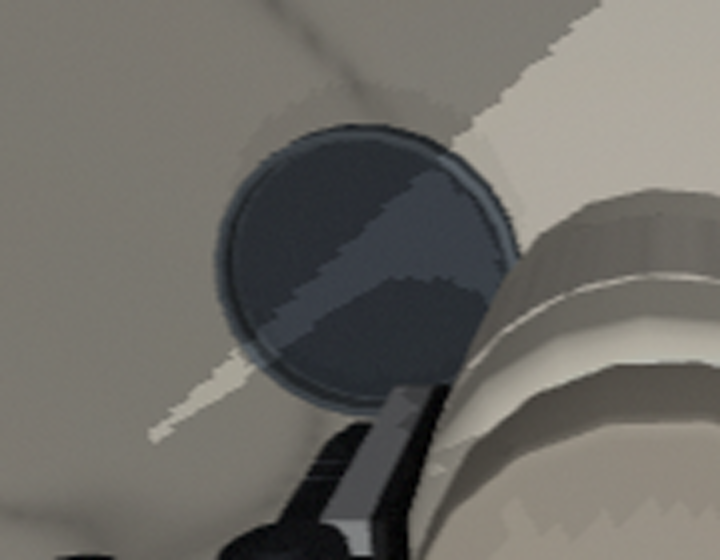

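Emit:
{"op": "send_rows", "data": {"moves": [-0.003, -0.02, 0, 0, 0, 0, -0.006, -0.04, 0, 0, 0, 0, -0.004, -0.02, 0, 0, 0, 0, 0, 0, -0.02, 0, 0, 0, 0, 0, -0.03, 0, 0, 0, 0, 0, -0.03, 0, 0, 0, 0, 0, -0.018, 0, 0, 0, 0, 0, -0.008, 0, 0, 0, 0, 0, -0.004, 0, 0, 0, 0, 0, 0, 0, 0, 0, 0, 0, 0, 0, 0, 0]}}

```text
clock: 24.25
tool_pos: [0.3595, -0.31, 0.034]
tcp_rot: [0.691, 3.064, -0.001]
wrist_force: [-0.3, 1.1, -2.0]
width: 0.671
grasp_force: 32.8
```

Emit:
{"op": "send_rows", "data": {"moves": [0, 0, -0.002, 0, 0, 0, 0, 0, -0.002, 0, 0, 0, 0, 0, 0, 0, 0, 0, 0, 0, 0, 0, 0, 0]}}

```text
clock: 24.75
tool_pos: [0.3591, -0.3096, 0.0293]
tcp_rot: [-0.691, -3.065, -0.0]
wrist_force: [-0.3, 0.1, -2.8]
width: 0.668
grasp_force: 32.8
```

Emit:
{"op": "send_rows", "data": {"moves": [0, 0, -0.001, 0, 0, 0, 0, 0, -0.001, 0, 0, 0, 0, 0, 0, 0, 0, 0]}}

```text
clock: 25.12
tool_pos: [0.3591, -0.3096, 0.0273]
tcp_rot: [0.691, 3.065, -0.0]
wrist_force: [-0.2, -0.4, -1.7]
width: 0.666
grasp_force: 32.9
```

Emit:
{"op": "send_rows", "data": {"moves": [0, 0, 0, 0, 0, 0, 0, 0, 0, 0, 0, 0, 0, 0, 0, 0, 0, 0, 0, 0, 0, 0, 0, 0, 0, 0, 0.02, 0, 0, 0, 0, 0, 0.04, 0, 0, 0, 0, 0, 0.05, 0, 0, 0, 0, 0, 0.05, 0, 0, 0, 0, 0, 0, 0, 0, 0, 0, 0, 0, 0, 0, 0], "claw": 1}}

```text
clock: 26.38
tool_pos: [0.3588, -0.3092, 0.1868]
tcp_rot: [-0.691, -3.064, -0.001]
wrist_force: [-0.5, 0.7, -0.6]
width: 1.001
grasp_force: 0.0
```

```bash
python3 - <<'E'
from h import *
pose();im,d,c=shot("w9");W=world(d,c)
foot(W,d,.359,-.31,.045,((.03,.055),(.055,.066),(.073,.09)))
x,y=proj([[.359,-.31,.03]],c)[0].astype(int)
cv2.imwrite("pics/w9c.png",cv2.resize(im[max(0,y-80):y+80,x-90:x+90],None,fx=3,fy=3))
E
```

```text
t 26.38 tcp [ 358.8 -309.2  186.8] closing 64.58 z [-0.  0. -1.] w 1.001 g 0.0
0.03 0.055 176 c=(340.8,-302.5) 55.7x20.9 long-axis 66.8deg
0.055 0.066 350 c=(349.0,-304.8) 56.9x36.6 long-axis 62.4deg
0.073 0.09 2286 c=(357.8,-310.0) 50.8x50.6 long-axis 67.2deg
```

View pics/w9c.png

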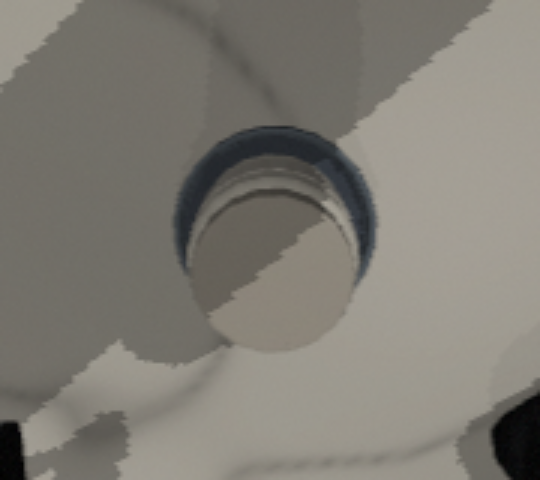

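Emit:
{"op": "send_rows", "data": {"moves": [0.006, 0.015, 0, 0, 0, -0.05, 0.012, 0.028, 0, 0, 0, -0.05, 0.013, 0.031, 0, 0, 0, -0.055, 0.013, 0.031, 0, 0, 0, -0.055, 0.013, 0.031, 0, 0, 0, -0.055, 0.012, 0.029, 0, 0, 0, -0.055, 0.01, 0.025, 0, 0, 0, -0.055, 0, 0, 0, 0, 0, 0, 0, 0, 0, 0, 0, 0]}}

```text
clock: 27.55
tool_pos: [0.4375, -0.1197, 0.1863]
tcp_rot: [-1.247, -2.881, 0.0]
wrist_force: [-0.7, -0.5, -0.3]
width: 1.001
grasp_force: 0.0
```

```bash
python3 - <<'E'
from h import *
pose();im,d,c=shot("w10");W=world(d,c)
foot(W,d,.438,-.119,.06,((.03,.055),(.055,.068),(.071,.09)))
E
```

```text
t 27.55 tcp [ 437.5 -119.7  186.3] closing 43.18 z [-0.002  0.001 -1.   ] w 1.001 g 0.0
0.03 0.055 88 c=(410.4,-89.5) 31.0x1.3 long-axis 43.0deg
0.055 0.068 1763 c=(438.4,-119.3) 82.4x33.9 long-axis -46.8deg
0.071 0.09 928 c=(438.5,-119.3) 66.9x23.3 long-axis -46.9deg
```

Aligned. Descend to TCP z ≈ 0.024 and grip.

Emit:
{"op": "send_rows", "data": {"moves": [0.001, 0.0005, -0.03, 0, 0, 0, 0, 0, -0.04, 0, 0, 0, 0, 0, -0.04, 0, 0, 0, 0, 0, -0.028, 0, 0, 0, 0, 0, -0.015, 0, 0, 0, 0, 0, -0.008, 0, 0, 0, 0, 0, 0, 0, 0, 0, 0, 0, 0, 0, 0, 0]}}

```text
clock: 28.6
tool_pos: [0.4396, -0.1196, 0.0269]
tcp_rot: [1.25, 2.881, -0.0]
wrist_force: [0.1, 0.2, 0.3]
width: 0.997
grasp_force: 0.0
```

Emit:
{"op": "send_rows", "data": {"moves": [0, 0, 0, 0, 0, 0, 0, 0, 0, 0, 0, 0, 0, 0, 0, 0, 0, 0, 0, 0, 0, 0, 0, 0, 0, 0, 0, 0, 0, 0, 0, 0, 0, 0, 0, 0, 0, 0, 0, 0, 0, 0, 0, 0, 0, 0, 0, 0], "claw": 0, "force": 30}}

```text
clock: 29.6
tool_pos: [0.4393, -0.1191, 0.0266]
tcp_rot: [1.25, 2.882, -0.0]
wrist_force: [-0.9, -0.6, 5.8]
width: 0.399
grasp_force: 31.4
```

Emit:
{"op": "send_rows", "data": {"moves": [0, 0, 0.01, 0, 0, 0, 0, 0, 0.02, 0, 0, 0, 0, 0, 0.03, 0, 0, 0, 0, 0, 0.03, 0, 0, 0, 0, 0, 0.03, 0, 0, 0, -0.004, 0.015, 0, 0, 0, 0.06, -0.006, 0.03, 0, 0, 0, 0.114, -0.007, 0.035, 0, 0, 0, 0.125, -0.007, 0.04, 0, 0, 0, 0.125, -0.007, 0.04, 0, 0, 0, 0.125, -0.007, 0.04, 0, 0, 0, 0.125, -0.007, 0.04, 0, 0, 0, 0.125, -0.007, 0.035, 0, 0, 0, 0.125, -0.006, 0.03, 0, 0, 0, 0.125, -0.004, 0.02, 0, 0, 0, 0.125, -0.002, 0.009, 0, 0, 0, 0.1, 0, 0, 0, 0, 0, 0, 0, 0, 0, 0, 0, 0]}}

```text
clock: 31.85
tool_pos: [0.3742, 0.2147, 0.1455]
tcp_rot: [0.708, -3.059, 0.0]
wrist_force: [0.4, 0.4, -2.3]
width: 0.396
grasp_force: 30.6
```

```bash
python3 - <<'E'
from h import *
pose();im,d,c=shot("w11");W=world(d,c);p=observe()["tool_pos"]
uv=proj([[.3564,.295,.009]],c)[0];print(uv)
foot(W,d,p[0],p[1],.055,((.11,.15),(.155,.18),(.183,.2)))
x,y=uv.astype(int);y0=max(0,y-70);x0=max(0,x-100);cv2.imwrite("pics/w11c.png",cv2.resize(im[y0:y+80,x0:x+100],None,fx=4,fy=4,interpolation=cv2.INTER_CUBIC));print(x0,y0)
E
```

```text
t 31.85 tcp [374.2 214.7 145.5] closing 116.05 z [-0.002 -0.001 -1.   ] w 0.396 g 30.6
[396.38226045 205.14641001]
0.11 0.15 503 c=(336.9,195.8) 31.4x1.7 long-axis -63.7deg
0.155 0.18 3180 c=(367.5,210.3) 73.6x56.6 long-axis 47.9deg
0.183 0.2 7431 c=(367.9,210.6) 101.3x53.9 long-axis -61.7deg
296 135
```

View pics/w11c.png

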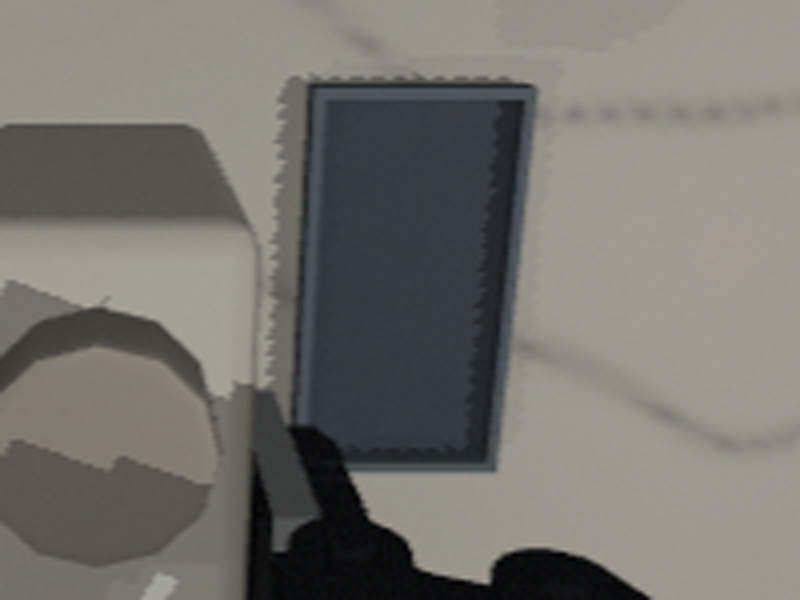

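```bash
python3 - <<'E'
from h import *
z=np.load("w11.npz",allow_pickle=True);c=z["c"].item()
X=pix2plane([(296+a/4,135+b/4) for a,b in((313,88),(536,88),(495,470),(297,468))],.009,c)
print((X*1000).round(1),(X.mean(0)*1000).round(1),rect(X[:,:2]))
for a,b in((0,3),(1,2),(0,1),(2,3)):
    e=X[b]-X[a];print(np.degrees(np.arctan2(e[1],e[0]))%90,np.hypot(*e[:2]))
a=np.radians(116.05);f=np.array([np.sin(a),-np.cos(a)])
print("pack off along long axis", (np.array([.3369,.1958])-[.3742,.2147])@f+.042)
E
```

```text
[[322.4 249.5   9. ]
 [297.9 299.6   9. ]
 [392.6 346.    9. ]
 [416.  296.6   9. ]] [357.2 297.9   9. ] c=(357.5,297.8) 105.5x55.7 long-axis 26.1deg
26.700243375890622 0.10482136234249517
26.123212601742605 0.1054396073893732
26.02614876328971 0.05574984820301341
25.371096416828408 0.054698833664675456
pack off along long axis 0.0001892283359291591
```

Emit:
{"op": "send_rows", "data": {"moves": [-0.004, 0.02, 0, 0, 0, 0, -0.008, 0.04, 0, 0, 0, 0, -0.005, 0.0215, 0, 0, 0, 0, 0, 0, -0.02, 0, 0, 0, 0, 0, -0.03, 0, 0, 0, 0, 0, -0.03, 0, 0, 0, 0, 0, -0.018, 0, 0, 0, 0, 0, -0.008, 0, 0, 0, 0, 0, -0.004, 0, 0, 0, 0, 0, 0, 0, 0, 0, 0, 0, 0, 0, 0, 0]}}

```text
clock: 33.28
tool_pos: [0.3587, 0.2967, 0.037]
tcp_rot: [-0.709, 3.059, 0.0]
wrist_force: [0.1, -0.6, -3.2]
width: 0.394
grasp_force: 30.9
```

Emit:
{"op": "send_rows", "data": {"moves": [0, 0, -0.002, 0, 0, 0, 0, 0, -0.002, 0, 0, 0, 0, 0, 0, 0, 0, 0, 0, 0, 0, 0, 0, 0]}}

```text
clock: 33.78
tool_pos: [0.3581, 0.2964, 0.0323]
tcp_rot: [0.709, -3.06, -0.0]
wrist_force: [0.1, -0.0, -2.8]
width: 0.399
grasp_force: 30.9
```

Emit:
{"op": "send_rows", "data": {"moves": [-0.0005, 0, -0.0015, 0, 0, 0, 0, 0, -0.001, 0, 0, 0, 0, 0, 0, 0, 0, 0]}}

```text
clock: 34.15
tool_pos: [0.3576, 0.2964, 0.0297]
tcp_rot: [0.709, -3.06, 0.0]
wrist_force: [-0.3, -0.3, -2.7]
width: 0.393
grasp_force: 30.9
```

Emit:
{"op": "send_rows", "data": {"moves": [0, 0, 0, 0, 0, 0, 0, 0, 0, 0, 0, 0, 0, 0, 0, 0, 0, 0, 0, 0, 0, 0, 0, 0, 0, 0, 0, 0, 0, 0, 0, 0, 0.02, 0, 0, 0, 0, 0, 0.04, 0, 0, 0, 0, 0, 0.05, 0, 0, 0, 0, 0, 0.05, 0, 0, 0, 0, 0, 0, 0, 0, 0, 0, 0, 0, 0, 0, 0], "claw": 1}}

```text
clock: 35.52
tool_pos: [0.3572, 0.2962, 0.1893]
tcp_rot: [0.709, -3.06, 0.0]
wrist_force: [-0.6, -0.2, -0.6]
width: 1.001
grasp_force: 0.0
```

```bash
python3 - <<'E'
from h import *
pose();im,d,c=shot("w12");W=world(d,c)
foot(W,d,.357,.296,.06,((.055,.07),(.073,.09)))
x,y=proj([[.357,.296,.03]],c)[0].astype(int)
a=cv2.resize(im[max(0,y-80):y+80,x-90:x+90],(450,400))
# top camera: final state of all
im,d,c=shot("t1","top");W=world(d,c)
cv2.imwrite("pics/fin.png",np.vstack([np.hstack([a,np.zeros((400,350,3),np.uint8)])[:250],cv2.resize(im[130:285,140:480],(800,350))]))
for n,x,y,b in(("jar",.359,-.31,(.073,.09)),("slim",.639,.147,(.088,.11)),("sq",.65,-.138,(.055,.078)),("obl",.357,.296,(.055,.07)),("rack",.5618,.006,(.04,.1)),("timer",.5197,.2386,(.012,.033))): print(n,end=" ");foot(W,d,x,y,.06,(b,))
E
```

```text
t 35.52 tcp [357.2 296.2 189.3] closing 116.09 z [-0.001 -0.    -1.   ] w 1.001 g 0.0
0.055 0.07 1786 c=(357.1,295.2) 82.9x34.1 long-axis 26.0deg
0.073 0.09 942 c=(357.2,295.6) 66.9x23.2 long-axis 26.6deg
jar 0.073 0.09 312 c=(357.4,-309.2) 51.1x49.0 long-axis -88.2deg
slim 0.088 0.11 72 c=(638.1,147.4) 22.7x20.8 long-axis -1.4deg
sq 0.055 0.078 275 c=(648.9,-137.7) 52.9x52.2 long-axis -55.9deg
obl 0.055 0.07 180 c=(356.5,295.8) 83.6x36.0 long-axis 25.2deg
rack 0.04 0.1 435 c=(561.9,6.4) 70.8x42.8 long-axis 0.9deg
timer 0.012 0.033 474 c=(519.9,238.6) 61.8x58.6 long-axis 19.4deg
```

View pics/fin.png

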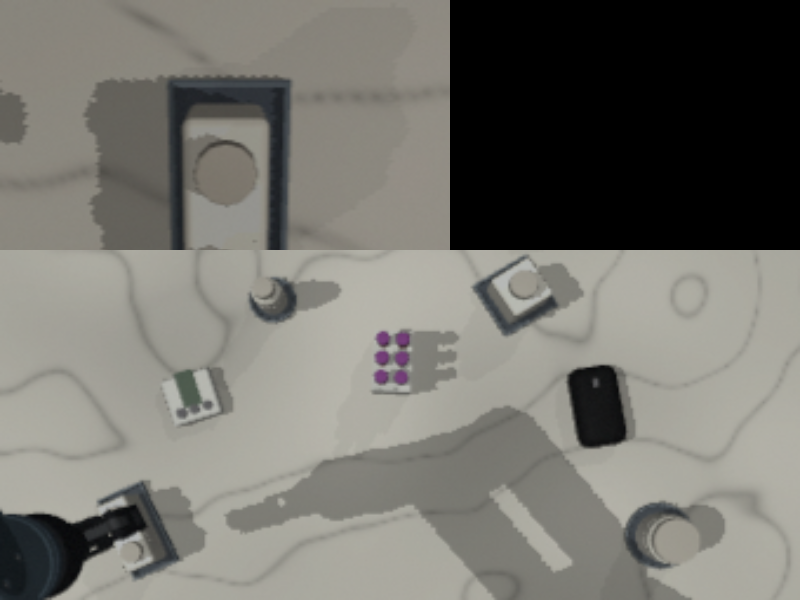

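All four containers stand inside their trays, within about 2 mm of centre. The rack and timer haven't moved, and the gripper is clear.

```bash
python3 -c "
from plant import *
print(sign_off())"
```

```text
the job is handed in; nothing more can be done
None
```

The job is handed in: all four containers stand upright in their matching trays, within about 2 mm of centre by the cameras, with the rack and timer unmoved, in about 36 s; the hand-in returned no verdict.

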